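# Hold an optical cell in the light gate

### The job

First slide the light gate's loose head fully home, towards the fixed head, as far as it goes. Then take the tall optical cell out of the stand, gripping it only by its two narrow frosted faces and never touching its wide clear windows, and bring it between the two heads without bumping the gate. Finish while holding it still there: upright, windows square to the light, the middle of the cell on the line between the two lens barrels and midway between them. Do not let go; the cell must rest on nothing, and the short cell and the metal blank stay where they are.

Things in the scene. Friction and masses are not known exactly. Their poses are not given: they have to be found in the camera images.
- gate: Light gate, fixed: aluminium base plate, 70 mm (x), y -130 to +85 mm, top 10 mm (steel runners 14 mm) above the bench, with two grey heads facing each other along y. Origin on the bench under mid-gap (loose head home), z up. Fixed head at +y: 44 mm (x), y +38 to +68 mm, 95 mm high; dark lens barrel, 22 mm diameter, tip at y = +30 mm, at 75 mm height.
- light_path (a point): Middle of the light path, 75 mm above the bench, above the gate's origin; axes as the gate's: y runs along the light from lens barrel to lens barrel. With the loose head home the barrel tips are 30 mm to either side (gap 60 mm).
- detector (a joint): Slide of the loose head, in m: 0 = farthest out, 0.045 = fully home at its stop; it grows as the head moves in the gate's +y direction, towards the fixed head. It moves stiffly (about 3 N of friction) and stays where it is left.
- detector_back (a point): Centre of the loose head's flat outer face (it looks to the gate's -y, away from the fixed head), 75 mm above the bench, 68 mm from the gate's origin along -y when home; moves with the head, axes as the gate's. The head is a grey box 44 mm (x) by 30 mm (y), top 95 mm above the bench, foot 52 mm (x) wide below 20 mm; its lens barrel points inwards.
- stand: Grey plastic stand fixed to the bench, 70 mm (x) by 160 mm (y) by 18 mm high, with three equal pockets along its y at -52, 0 and +52 mm, each 43 mm (x) by 19 mm (y), 10 mm deep. Origin at the centre of its underside, z up. Each pocket holds one piece: tall cell, short cell or metal blank, in any order.
- tall_cell: The cell to use, tallest piece in the stand: 40 mm (x) by 16 mm (y) by 62 mm high, about 70 g, white stopper in the top 4 mm. Origin: centre of its underside, z up. Its narrow faces at x = +-20 mm (16 mm wide) are frosted, opaque, to be gripped; its wide clear windows look along +-y. Stands in a pocket, underside 8 mm above the bench, x along the stand's x.
- window_a: Clear window of the tall cell on its +y side, 34 mm wide, 54 mm high, outer face 7.3 mm from the cell's middle plane, set back 0.7 mm behind the frosted edges. Origin at its centre, 31 mm above the cell's underside. Must not be touched.
- window_b: Clear window of the tall cell on its -y side, like window_a.
- cell_middle (a point): Middle of the tall cell, 31 mm above its underside; axes as the cell's.
- short_cell: Another optical cell of the same footprint (40 x 16 mm) but only 40 mm high; leave it. Origin at the centre of its underside.
- blank: Solid aluminium blank of the same footprint (40 x 16 mm), 50 mm high; leave it. Origin at the centre of its underside.

How it is judged:
On the way, in this order (a step that is already met when the one before it is completed fails the run):
1. the loose head has been slid fully home (value of joint detector above 0.042 m), for 0.2 s.
2. the tall cell has been lifted out of the stand in the fingers (height (world z) of tall_cell above 0.03 m and contact force between the fingers and tall_cell above 2 N), for 0.2 s.
At the end, for the whole second after the job is handed in: Loose head within 3 mm of its stop; tall cell held still in the fingers (over 2 N), touching neither gate nor stand, its middle within 8 mm of the light line and 10 mm of midway, upright and square to the light within 0.15 rad (x of cell_middle in the frame of light_path between -0.008 and 0.008 m and z of cell_middle in the frame of light_path between -0.008 and 0.008 m and y of cell_middle in the frame of light_path between -0.01 and 0.01 m and angle between tall_cell's own z axis and vertical below 0.15 rad and angle between the y axis of tall_cell and the y axis of gate, either way round below 0.15 rad and contact force between the fingers and tall_cell above 2 N and contact force between tall_cell and gate below 0.2 N and contact force between tall_cell and stand below 0.2 N and linear speed of tall_cell below 0.02 m/s and value of joint detector above 0.042 m); the arm keeps its last pose, push and grip.
It fails at once if a clear window of the tall cell is touched by the robot (contact force between any of the fingers, the arm and window_a above 0.5 N or contact force between any of the fingers, the arm and window_b above 0.5 N).
It fails at once if the tall cell is knocked against the gate (contact force between tall_cell and gate above 3 N).
It fails at once if the short cell or the blank is moved from its place (distance of any of short_cell, blank from where it was at the start of the episode above 0.015 m).
It also fails if it takes over 48 s, if anything falls off the work surface, if the arm or the gripper's body presses on something with over 40 N, if the wrist force passes 120 N, or if a joint passes its speed limit or range.

### The arm

A 6-joint arm with a two-finger parallel gripper is mounted at the origin on a cart in front of the work surface, level with it; the furniture and walls round the work are solid. World frame = base frame: x ahead of the robot, y to its left, z up, the work surface at z = 0. Lengths are in m, angles in rad, forces in N, time in s.
With the tool pointing down it reaches from about 0.375 to 0.9 m from the base axis. Payload 3.1 kg.
Tool frame: the origin (TCP) lies on the centre line of the jaws, within the pads' length; the fingertips stand 22 mm ahead of it and the grasp point (between the pads) lies 3 mm ahead of it; z points along the fingers, y is the line along which they close (so a half turn about z gives the same grasp; the last joint's range is limited). The gripper opens to 85 mm and grips with 20 to 120 N. Pads are 22 mm wide; open, the fingers measure 114 mm over their backs; the gripper's body (76 mm by 85 mm) begins 54 mm behind the grasp point. The pads swing forward as they close: fully open they stand 13 mm farther back than shut.
Start: joints at [-1.421, 0.527, 1.433, -0, 1.181, -0.178], TCP at [0.202, -0.591, 0.253] pointing down, gripper open.
Joint ranges: [-3.08, 3.08], [-0.75, 2.2], [0.22, 2.44], [-1.43, 4.57], [0, 2.65], [-2.85, 2.85]. Speed limits (rad/s): [2.79, 2.79, 3.14, 3.14, 3.14, 3.14].

### API

Orientations are given as a unit quaternion [x, y, z, w].
In Python, from station import manip gives the robot as it stands.
- The arm moves only by the shell command python3 drive.py [FORCE], which reads ROWS from standard input. ROWS is a JSON list of rows, 1 to 20 of them, each written [[dx, dy, dz], turn, opening]: dx, dy, dz in a scale on which 1.0 is 100 cm, then a turn about the tool's z in a scale on which 1.0 is pi/2 rad, then the opening from 0.0 (shut) to 1.0 (fully open); each row is the pose to reach, as a shift and turn from the pose commanded when the command began, along the tool's axes at that moment; what a row does not reach only later rows make up. A row lasts 1/10 s, in which the tool goes at most 0.05 m and 0.15 rad, less where a joint would pass 70% of its speed; a pose out of reach is approached as far as the arm can. The fingers move at their own pace and stop on an object; FORCE is the grip in N (left out, the last holds). Time passes only in rows, so rows that do not move let the fingers close. It prints the time, the measured TCP pose, the force, the opening and the grip force at its end. A shift or turn number past 1, either way, is cut back to 1. Input that does not fit is refused with a message, and nothing moves.
- manip.sense(): the state, without advancing time (a new reading comes with each control period).
- manip.snapshot(name): name is "scene" or "top"; returns a dict with "pixels" (400x640x3 uint8, red, green, blue), "range_z" (400x640 float32, m along the optical axis (not along the pixel's ray), 0 where there is no reading), "fov_y" (degrees; the focal length in pixels is half the picture's height over the tangent of half this angle, whatever the lens; pixels are square), "cx", "cy" (the principal point, pixels), "k1" (the pictures are not rectified: a ray, as slopes to the right and down, at radius r is drawn at 1 + k1 r^2 times it, then the intrinsics apply), "R" (3x3) and "t" (3): a world point X has camera coordinates R X + t. Camera axes: x right, y down, z forward; pixel columns grow to the right and rows downward; lengths in m; the calibration is good to about 2 mm. A picture is of the moment at which its call begins.
- manip.sign_off(): hands the job in; it is judged then, once.
The state is a dict: "t": time; "q": joint angles; "qd": joint speeds; "tau": joint torques, N m; "tcp_pos": TCP position; "tool_rot": TCP orientation; "force": force on the tool from outside, world axes, zero at the start; "ft_torque": the same for the moment, N m; "finger_gap": opening from 0.0 (shut) to 1.0 (fully open); "gripper_force": force on a finger pad.
Only numpy, scipy, OpenCV 4.12 (cv2) and the standard library are available. Lean on these libraries where they do the work, as an engineer would, in place of code of your own. Each camera call takes 0.05 s, during which the arm holds its last target. There are 200 camera calls.

## Working session

There is one attempt and no reset: what is moved stays moved. The work goes in short steps, Python scripts to look and compute and a shell command to move; the robot and the scene stay as the last step left them, time stands still between calls to the robot, and variables do not carry over. Pictures are saved under pics/ and viewed, at most 10 in all, crops included, and the job is handed in when it is done.

```bash
ls; mkdir -p pics
cat > h.py <<'E'
import numpy as np, cv2
from station import manip
def snap(n):
    s=manip.snapshot(n); s["f"]=200/np.tan(np.radians(s["fov_y"])/2); return s
def cloud(s):
    h,w=s["range_z"].shape; f=s["f"]
    K=np.array([[f,0,s["cx"]],[0,f,s["cy"]],[0,0,1.]])
    u,v=np.meshgrid(np.arange(w),np.arange(h))
    p=np.stack([u.ravel(),v.ravel()],1).astype(np.float64)[:,None]
    r=cv2.undistortPoints(p,K,np.array([s["k1"],0,0,0.]))[:,0]
    z=s["range_z"].ravel().astype(float)
    c=np.c_[r*z[:,None],z]
    X=(c-s["t"])@s["R"]
    X[z==0]=np.nan
    return X.reshape(h,w,3)
E
python3 - <<'E'
from h import *
for n in("scene","top"):
    s=snap(n); cv2.imwrite(f"pics/{n}0.png",s["pixels"][:,:,::-1]); np.savez(f"{n}0.npz",**s)
    print(n,s["f"],s["k1"],-s["R"].T@s["t"],s["R"][2])
st=manip.sense();print({k:np.round(v,3) for k,v in st.items()})
E
```

```text
drive.py
pics
station.py
scene 362.5612810399164 -0.030633125469878654 [ 0.31308734 -0.50391555  0.66572385] [ 0.30230372  0.67181435 -0.67622329]
top 503.62671860071765 -0.0683519235891054 [0.399548   0.08006964 0.93025564] [ 0.20416447 -0.02901681 -0.97850646]
{'t': np.float64(0.1), 'q': array([-1.421,  0.528,  1.434, -0.   ,  1.181, -0.179]), 'qd': array([ 0.001, -0.002, -0.002,  0.001,  0.   , -0.   ]), 'tau': array([-1.0000e-03, -4.4330e+01, -1.7859e+01, -0.0000e+00,  4.0000e-03,
       -0.0000e+00]), 'tcp_pos': array([ 0.202, -0.591,  0.252]), 'tool_rot': array([ 0.987,  0.164,  0.   , -0.001]), 'force': array([-0.718, -0.342,  0.096]), 'ft_torque': array([-0.003, -0.049, -0.043]), 'gripper_force': np.float64(0.0), 'finger_gap': np.float64(0.994)}
```

View pics/scene0.png

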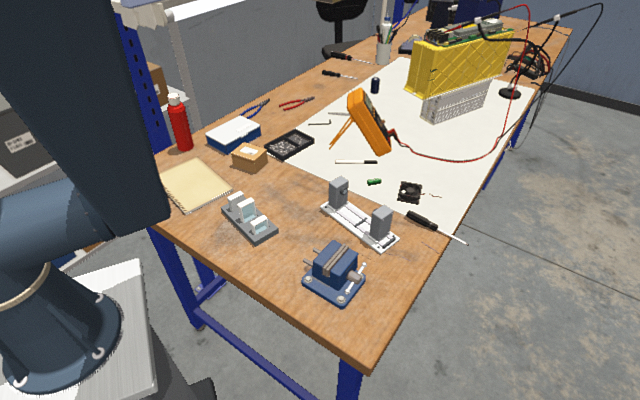

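View pics/top0.png

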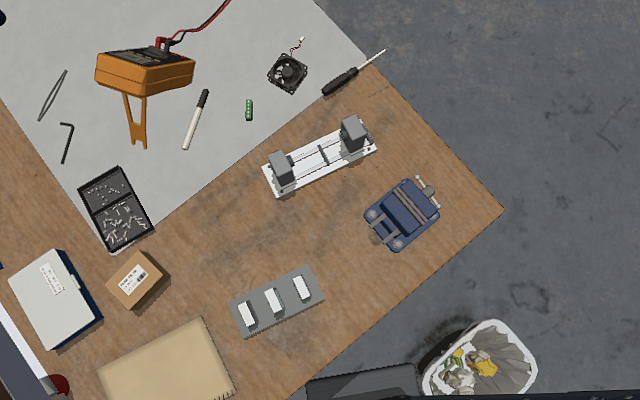

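The scene view shows the stand at about (248,218) and the gate at about (358,220). In the top view the stand is at (277,300) and the gate at (318,157), with heads at (281,170) and (353,135). I'll zoom in on both to tell the loose head from the fixed one.

Run:
```python
from h import *
a=cv2.imread("pics/top0.png");b=cv2.imread("pics/scene0.png")
c1=cv2.resize(a[100:210,250:390],None,fx=5.5,fy=5.5,interpolation=cv2.INTER_CUBIC)[:600]
c2=cv2.resize(b[165:260,210:410],None,fx=4,fy=4,interpolation=cv2.INTER_CUBIC)
cv2.imwrite("pics/c1.png",c1[:600,:800]);cv2.imwrite("pics/c2.png",c2)
s=dict(np.load("top0.npz")); X=cloud(s)
for u,v in[(281,157),(353,122),(247,315),(274,300),(302,287),(355,135),(281,170),(318,157),(240,330),(450,190)]: print(u,v,X[v,u].round(4))
```

```text
281 157 [0.6586 0.1096 0.0963]
353 122 [ 0.7017 -0.0245  0.0943]
247 315 [0.4044 0.2095 0.0574]
274 300 [0.4215 0.1592 0.0711]
302 287 [0.4361 0.1102 0.0484]
355 135 [ 0.677  -0.0235  0.0956]
281 170 [0.6361 0.1131 0.0946]
318 157 [0.675  0.043  0.0059]
240 330 [0.3807 0.2316 0.0159]
450 190 [ 0.5705 -0.1932  0.0034]
```

View pics/c1.png

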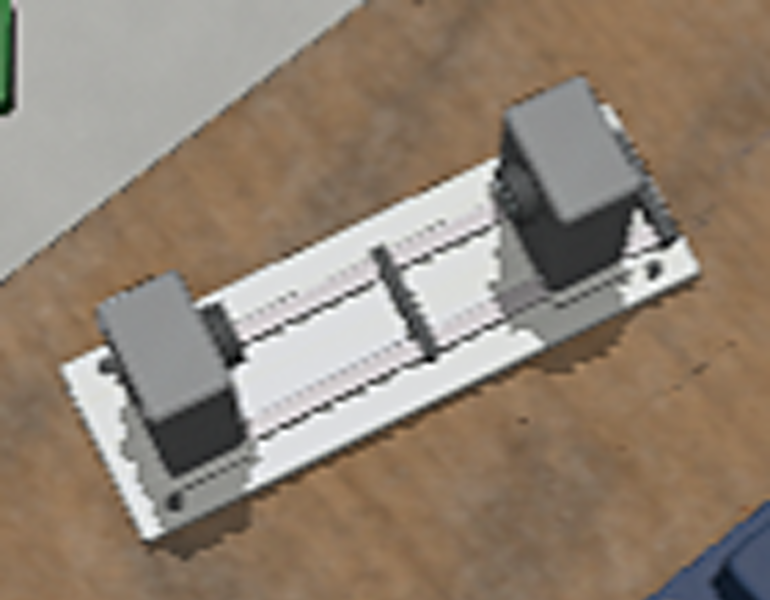

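View pics/c2.png

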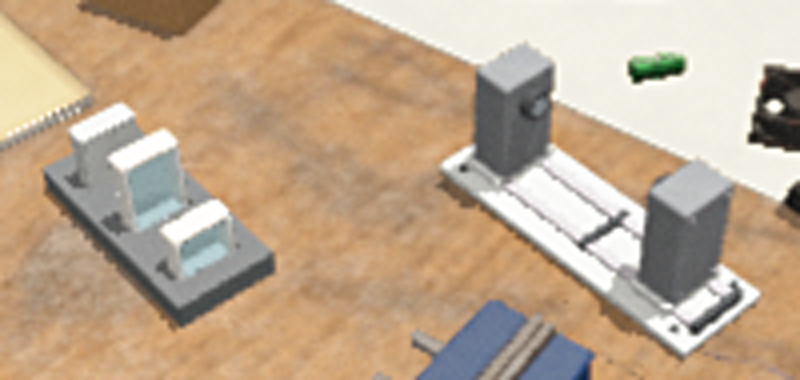

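The crops show the tall cell in the middle pocket, glassy with a white stopper and its top at z≈0.071. The blank is to its left and the short cell to its right. The right head, at top-view pixel (353,135), is the loose one: it sits on the runners between the mid stop at (323,155) and the end stop, and the left head at (281,170) is farther from the mid stop. Next I'll measure both objects.

```bash
cat > meas.py <<'E'
from h import *
def rect(P):
    (c,s,a)=cv2.minAreaRect((P[:,:2]*1000).astype(np.float32)); 
    b=cv2.boxPoints((c,s,a)); e=[b[1]-b[0],b[2]-b[1]]; e=max(e,key=np.linalg.norm)
    return np.round(c,1),np.round(sorted(s),1),round(float(np.arctan2(e[1],e[0])%np.pi),4)
def regions(X,zr,box):
    m=(X[...,2]>zr[0])&(X[...,2]<zr[1])&(X[...,0]>box[0])&(X[...,0]<box[1])&(X[...,1]>box[2])&(X[...,1]<box[3])
    n,l,st,_=cv2.connectedComponentsWithStats(m.astype(np.uint8))
    for i in range(1,n):
        if st[i,4]>40:
            P=X[l==i]; print("  n",st[i,4],"px",st[i,:4],"rect",*rect(P),"z",P[:,2].mean().round(4),"mean",(P[:,:2].mean(0)*1000).round(1))
def show(s):
    X=cloud(s)
    G=(.55,.8,-.1,.18);S=(.3,.55,.05,.3)
    for nm,zr,b in[("heads",(.085,.105),G),("plate",(.004,.02),G),("stand",(.011,.024),S),("tall",(.064,.077),S),("blank",(.052,.063),S),("short",(.042,.051),S)]:
        print(nm);regions(X,zr,b)
E
python3 - <<'E'
from meas import *
for n in("top","scene"):
    print(n);show(dict(np.load(n+"0.npz")))
E
```

```text
top
heads
  n 448 px [342 114  25  28] rect [692.1 -21.5] [38.4 44.5] 0.2675 z 0.0938 mean [691.6 -24. ]
  n 449 px [268 149  25  29] rect [650.6 111. ] [35.1 44.6] 0.3007 z 0.0938 mean [649.  112.8]
  n 345 px [382 180  30  25] rect [567.5 -74.3] [34.5 51.4] 1.5865 z 0.0884 mean [562.4 -80.1]
plate
  n 138 px [241 104  17  18] rect [784.2 162.6] [30.7 31.7] 1.5554 z 0.0137 mean [783.2 160.9]
  n 2836 px [261 119 117  80] rect [673.3  40.8] [ 72.1 215.2] 1.8697 z 0.0107 mean [666.4  44.3]
  n 204 px [364 183  36  31] rect [572.  -63.7] [24. 86.] 2.2661 z 0.0136 mean [566.8 -54.4]
stand
  n 2680 px [227 264  98  75] rect [421.6 161.3] [ 70.1 160.5] 1.8558 z 0.0175 mean [421.6 160.2]
tall
  n 234 px [264 288  19  26] rect [421.3 161.5] [16.3 39.8] 0.2961 z 0.0694 mean [421.2 161.4]
blank
  n 221 px [238 302  17  24] rect [407.1 211.2] [16.3 38. ] 0.299 z 0.0575 mean [406.8 210.9]
short
  n 214 px [293 275  18  25] rect [436.3 111.4] [16.  39.4] 0.2807 z 0.0474 mean [436.  111.4]
scene
heads
  n 192 px [329 175  20  16] rect [650.8 110.2] [38.2 45.3] 0.3213 z 0.0931 mean [647.9 110.1]
 
[... 372 characters left out ...]
 [667.   29.9]
stand
  n 753 px [221 203  58  41] rect [420.8 162.3] [ 71.9 162.9] 1.8687 z 0.0178 mean [417.6 138.3]
tall
  n 104 px [237 197  18  12] rect [420.9 162.6] [18.1 40.8] 0.2892 z 0.0691 mean [420.6 160.9]
blank
  n 96 px [227 191  17  11] rect [405.9 212.4] [18.7 40.8] 0.2721 z 0.0571 mean [405.4 210.6]
  n 54 px [238 202  17  10] rect [420.9 156.1] [13.3 41.2] 3.1389 z 0.0576 mean [420.5 156.5]
short
  n 45 px [228 196  16   9] rect [405.8 206.2] [12.9 40. ] 0.0345 z 0.0463 mean [404.5 205.4]
  n 47 px [239 206  17  10] rect [421.6 154.7] [15.  41.7] 0.0075 z 0.0466 mean [419.3 156.2]
  n 106 px [250 215  18  13] rect [435.8 112.7] [17.3 40.7] 0.2882 z 0.0473 mean [434.8 111. ]
```

```bash
cat >> h.py <<'E'
from scipy.spatial.transform import Rotation as Ro
O=np.array([.6658,.0627]); A=1.871   # gate origin, angle of gate +y
def gw(gx,gy): return O+gx*np.array([np.sin(A),-np.cos(A)])+gy*np.array([np.cos(A),np.sin(A)])
def to(xy,z,ang=None):
    "shift in tool axes and turn to bring tool x to world angle ang"
    s=manip.sense(); R=Ro.from_quat(s["tool_rot"]).as_matrix()
    d=R.T@(np.r_[xy,z]-s["tcp_pos"]); y=np.arctan2(R[1,0],R[0,0])
    t=0 if ang is None else -((ang-y+np.pi)%(2*np.pi)-np.pi)
    print("tcp",s["tcp_pos"].round(4),"yaw",y.round(3),"tilt",np.round(R[2],3),"F",s["force"].round(1),"gap",s["finger_gap"].round(3),"| d",d.round(4),"turn",round(t,3))
E
python3 -c "
from h import *
to(gw(0,-.14),.253,A)"
```

```text
Traceback (most recent call last):
  File "h.py", line 24, in to
    print("tcp",s["tcp_pos"].round(4),"yaw",y.round(3),"tilt",np.round(R[2],3),"F",s["force"].round(1),"gap",s["finger_gap"].round(3),"| d",d.round(4),"turn",round(t,3))
                                                                                                             ^^^^^^^^^^^^^^^^^^^^^
AttributeError: 'float' object has no attribute 'round'
```

```bash
sed -i 's/s\["finger_gap"\].round(3)/round(float(s["finger_gap"]),3)/; s/y.round(3)/round(float(y),3)/;s/round(t,3)/round(float(t),3)/' h.py
python3 -c "
from h import *
to(gw(0,-.14),.253,A)"
```

```text
tcp [ 0.2017 -0.5909  0.2524] yaw 0.329 tilt [ 0.    -0.002 -1.   ] F [-0.7 -0.3  0.1] gap 0.994 | d [ 6.463e-01 -3.288e-01  3.000e-04] turn -1.542
```

Careful with the scale: turns go in shares of pi/2 rad. That gives: -1.542 rad / 1.5708 = -0.9817.

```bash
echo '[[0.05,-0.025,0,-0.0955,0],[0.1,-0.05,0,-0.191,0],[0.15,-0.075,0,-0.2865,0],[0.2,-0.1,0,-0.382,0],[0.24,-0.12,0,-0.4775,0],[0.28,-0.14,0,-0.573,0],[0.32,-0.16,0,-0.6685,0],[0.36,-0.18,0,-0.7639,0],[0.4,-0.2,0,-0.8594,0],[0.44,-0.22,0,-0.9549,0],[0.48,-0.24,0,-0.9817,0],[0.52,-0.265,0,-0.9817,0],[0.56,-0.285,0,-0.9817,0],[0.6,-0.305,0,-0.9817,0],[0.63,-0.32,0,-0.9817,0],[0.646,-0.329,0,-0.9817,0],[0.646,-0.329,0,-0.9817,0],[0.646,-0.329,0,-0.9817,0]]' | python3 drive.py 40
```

```text
refused: ROWS must be rows with the three-number parts in brackets of their own. Nothing was moved.
```

The error is about the shape of the input: rows with the three-number parts in brackets of their own. Fixing that and sending the same move.

```bash
echo '[[[0.05,-0.025,0],-0.0955,0],[[0.1,-0.05,0],-0.191,0],[[0.15,-0.075,0],-0.2865,0],[[0.2,-0.1,0],-0.382,0],[[0.24,-0.12,0],-0.4775,0],[[0.28,-0.14,0],-0.573,0],[[0.32,-0.16,0],-0.6685,0],[[0.36,-0.18,0],-0.7639,0],[[0.4,-0.2,0],-0.8594,0],[[0.44,-0.22,0],-0.9549,0],[[0.48,-0.24,0],-0.9817,0],[[0.52,-0.265,0],-0.9817,0],[[0.56,-0.285,0],-0.9817,0],[[0.6,-0.305,0],-0.9817,0],[[0.63,-0.32,0],-0.9817,0],[[0.646,-0.329,0],-0.9817,0],[[0.646,-0.329,0],-0.9817,0],[[0.646,-0.329,0],-0.9817,0]]' | python3 drive.py 40
python3 -c "
from h import *
to(gw(0,-.14),.072,A)"
```

```text
t: 1.9
tcp_pos: [0.7063, -0.0715, 0.2524]
tool_rot: [0.593, 0.805, -0.001, -0.001]
force: [0.1, 0.2, 0.3]
finger_gap: 0.004
gripper_force: 0.0
tcp [ 0.7063 -0.0715  0.2524] yaw 1.872 tilt [ 0.    -0.002 -1.   ] F [0.1 0.2 0.3] gap 0.004 | d [0.     0.0014 0.1804] turn 0.001
```

```bash
echo '[[[0,0,0.03],0,0],[[0,0,0.07],0,0],[[0,0,0.11],0,0],[[0,0,0.15],0,0],[[0,0,0.17],0,0],[[0,0,0.18],0,0],[[0,0,0.18],0,0],[[0,0,0.18],0,0]]' | python3 drive.py
echo '[[[0.005,0,0],0,0],[[0.01,0,0],0,0],[[0.015,0,0],0,0],[[0.02,0,0],0,0],[[0.025,0,0],0,0],[[0.03,0,0],0,0],[[0.03,0,0],0,0]]' | python3 drive.py
python3 -c "
from h import *
to(gw(0,-.079),.072,A)"
```

```text
t: 2.7
tcp_pos: [0.7077, -0.0725, 0.0747]
tool_rot: [0.594, 0.805, 0.0, 0.001]
force: [0.2, -0.1, 0.4]
finger_gap: -0.004
gripper_force: 0.0
t: 3.4
tcp_pos: [0.6983, -0.0424, 0.0736]
tool_rot: [0.593, 0.805, 0.0, 0.0]
force: [0.0, -1.3, 1.5]
finger_gap: -0.001
gripper_force: 0.0
tcp [ 0.6983 -0.0424  0.0736] yaw 1.871 tilt [-0.     0.001 -1.   ] F [ 0.  -1.3  1.5] gap -0.001 | d [0.031  0.     0.0016] turn 0.0
```

```bash
echo '[[[0.004,0,0],0,0],[[0.008,0,0],0,0],[[0.012,0,0],0,0],[[0.016,0,0],0,0],[[0.02,0,0],0,0],[[0.023,0,0],0,0],[[0.026,0,0],0,0],[[0.026,0,0],0,0]]' | python3 drive.py
echo '[[[0.002,0,0],0,0],[[0.004,0,0],0,0],[[0.004,0,0],0,0]]' | python3 drive.py
python3 -c "
from h import *
to(gw(0,-.079),.072,A)"
```

```text
t: 4.2
tcp_pos: [0.6901, -0.0172, 0.0732]
tool_rot: [0.593, 0.805, 0.0, -0.001]
force: [1.1, -2.0, 1.1]
finger_gap: 0.001
gripper_force: 0.0
t: 4.5
tcp_pos: [0.689, -0.014, 0.0731]
tool_rot: [0.593, 0.805, -0.0, -0.0]
force: [0.4, -2.1, -0.1]
finger_gap: 0.006
gripper_force: 0.0
tcp [ 0.689  -0.014   0.0731] yaw 1.871 tilt [ 0. -0. -1.] F [ 0.4 -2.1 -0.1] gap 0.006 | d [0.0012 0.0005 0.0011] turn -0.0
```

Pushing at about 2–3 N, which matches the head's friction. I'll continue in small steps until the force rises at the stop.

```bash
for i in 1; do echo '[[[0.002,0,0],0,0],[[0.003,0,0],0,0],[[0.003,0,0],0,0]]' | python3 drive.py; done; echo '[[[0.002,0,0],0,0],[[0.003,0,0],0,0],[[0.003,0,0],0,0]]' | python3 drive.py
python3 - <<'E'
from meas import *
to(gw(0,-.079),.072,A)
s=snap("scene");cv2.imwrite("pics/s1.png",cv2.resize(s["pixels"][165:260,280:420,::-1],None,fx=5,fy=5,interpolation=2))
regions(cloud(s),(.085,.105),(.6,.8,-.1,.18))
E
```

```text
t: 4.8
tcp_pos: [0.6891, -0.0139, 0.0733]
tool_rot: [0.593, 0.805, -0.001, 0.002]
force: [2.7, -8.9, -0.7]
finger_gap: -0.001
gripper_force: 0.0
t: 5.1
tcp_pos: [0.6891, -0.0138, 0.0734]
tool_rot: [0.593, 0.805, -0.002, 0.004]
force: [2.5, -16.2, -2.2]
finger_gap: -0.001
gripper_force: 0.0
tcp [ 0.6891 -0.0138  0.0734] yaw 1.871 tilt [-0.008  0.001 -1.   ] F [  2.5 -16.2  -2.2] gap -0.001 | d [0.0009 0.0003 0.0014] turn 0.0
  n 195 px [329 175  20  16] rect [650.2 111.2] [37.8 45.1] 0.2583 z 0.0932 mean [647.9 109.8]
  n 78 px [374 202  20  15] rect [690.6 -16.2] [20.7 63.6] 0.2597 z 0.0988 mean [689.4 -22.4]
```

View pics/s1.png

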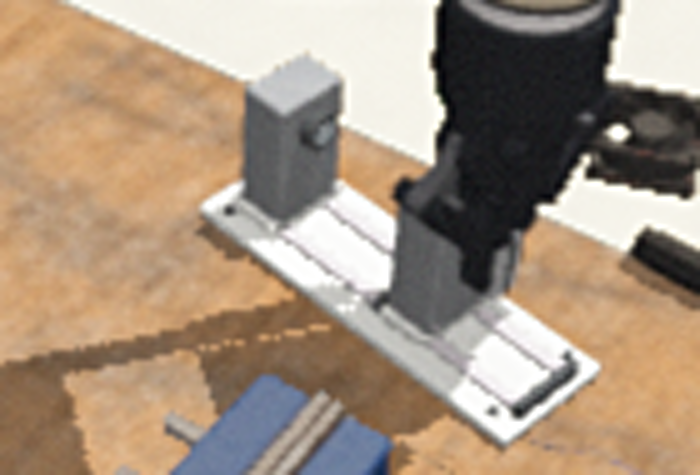

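The head is home against the mid stop: the force rose to 16 N and the TCP stopped at gate y≈-0.080, as predicted. Now I'll back off and rise.

```bash
echo '[[[-0.015,0,0],0,0],[[-0.03,0,0],0,0],[[-0.03,0,0],0,0],[[-0.03,0,-0.05],0,0.7],[[-0.03,0,-0.1],0,0.7],[[-0.03,0,-0.15],0,0.7],[[-0.03,0,-0.18],0,0.7],[[-0.03,0,-0.18],0,0.7]]' | python3 drive.py
python3 - <<'E'
from meas import *
to(np.array([.4212,.1617]),.2,1.862)
for n in("top","scene"):
    print(n);show(snap(n))
E
```

```text
t: 5.95
tcp_pos: [0.6991, -0.0365, 0.2601]
tool_rot: [0.593, 0.805, 0.003, 0.005]
force: [0.8, -1.3, -0.9]
finger_gap: 0.701
gripper_force: 0.0
tcp [ 0.6991 -0.0365  0.2601] yaw 1.872 tilt [-0.005  0.011 -1.   ] F [ 0.8 -1.3 -0.9] gap 0.701 | d [ 0.2719 -0.2073  0.0566] turn 0.01
top
heads
  n 119 px [322 125   9  21] rect [687.2  26. ] [14.  34.7] 2.9737 z 0.0928 mean [687.3  24.8]
  n 456 px [268 149  25  29] rect [651.3 110. ] [37.6 44. ] 0.3024 z 0.0937 mean [649.3 112.4]
plate
  n 118 px [244 104  10  20] rect [783.3 162.9] [17.6 35.9] 2.9975 z 0.0146 mean [782.6 161.4]
  n 1735 px [261 138  68  61] rect [661.3  82.5] [ 74.2 128.3] 1.883 z 0.0105 mean [657.9  77.9]
stand
tall
blank
short
scene
heads
  n 192 px [329 175  20  16] rect [650.2 110.3] [37.  45.4] 0.3097 z 0.0933 mean [647.9 109.8]
  n 216 px [360 196  21  17] rect [679.4  16.4] [38.2 45.1] 0.3024 z 0.0936 mean [678.4  10.1]
  n 185 px [332 240  26  17] rect [567.  -74.6] [34.  50.9] 1.59 z 0.0886 mean [562.2 -80.7]
plate
  n 124 px [361 178  18  17] rect [768.2 151.7] [43.2 60.5] 0.837 z 0.0101 mean [775.  154.1]
  n 1310 px [320 201  80  53] rect [672.   41.9] [ 71.7 216.1] 1.8715 z 0.0114 mean [669.9  21.2]
stand
  n 752 px [221 203  58  41] rect [421.1 162.2] [ 71.9 162.1] 1.8632 z 0.0178 mean [417.5 138.7]
tall
  n 100 px [237 197  18  12] rect [420.7 163.2] [18.1 40.6] 0.2908 z 0.0694 mean [420.3 161. ]
blank
  n 96 px [227 191  17  11] rect [405.9 212.4] [19.3 41.1] 0.2494 z 0.0571 mean [405.2 210.6]
  n 60 px [238 203  17  10] rect [420. 155.] [13.6 40.7] 3.1217 z 0.0578 mean [419.1 156.1]
short
  n 46 px [228 196  16   9] rect [405.  204.9] [13.1 39.3] 3.0986 z 0.0464 mean [405.3 205.4]
  n 43 px [239 206  17   9] rect [421.4 156.7] [11.3 41.8] 0.0279 z 0.0465 mean [419.9 156.2]
  n 104 px [250 215  18  12] rect [435.8 112.3] [18.3 40.2] 0.3126 z 0.0474 mean [435.1 111.2]
```

Converted, 0.01 rad / 1.5708 = 0.0064.

```bash
echo '[[[0.04,-0.03,0],0,0.7],[[0.08,-0.06,0],0,0.7],[[0.12,-0.09,0],0,0.7],[[0.16,-0.12,0],0,0.7],[[0.2,-0.15,0],0,0.7],[[0.24,-0.18,0.01],0,0.7],[[0.265,-0.2,0.03],0,0.7],[[0.272,-0.207,0.056],0.0064,0.7],[[0.272,-0.207,0.056],0.0064,0.7],[[0.272,-0.207,0.056],0.0064,0.7]]' | python3 drive.py
python3 -c "
from h import *
to(np.array([.4210,.1620]),.048,1.862)"
```

```text
t: 7.05
tcp_pos: [0.4177, 0.1616, 0.1964]
tool_rot: [0.597, 0.802, -0.001, -0.001]
force: [0.5, 0.1, 0.8]
finger_gap: 0.703
gripper_force: 0.0
tcp [0.4177 0.1616 0.1964] yaw 1.861 tilt [ 0.001 -0.003 -1.   ] F [0.5 0.1 0.8] gap 0.703 | d [-0.0006  0.0037  0.1484] turn -0.001
```

```bash
echo '[[[0,0.0035,0.03],0,0.7],[[0,0.0035,0.06],0,0.7],[[0,0.0035,0.09],0,0.7],[[0,0.0035,0.1],0,0.7],[[0,0.0035,0.1],0,0.7],[[0,0.0035,0.1],0,0.7]]' | python3 drive.py
python3 - <<'E'
from h import *
to(np.array([.4210,.1620]),.048,1.862)
s=snap("scene");cv2.imwrite("pics/s2.png",cv2.resize(s["pixels"][150:260,200:310,::-1],None,fx=5,fy=5,interpolation=2))
E
```

```text
t: 7.65
tcp_pos: [0.4229, 0.1624, 0.098]
tool_rot: [0.598, 0.802, 0.001, 0.001]
force: [0.7, -0.8, -0.0]
finger_gap: 0.702
gripper_force: 0.0
tcp [0.4229 0.1624 0.098 ] yaw 1.86 tilt [-0.     0.002 -1.   ] F [ 0.7 -0.8 -0. ] gap 0.702 | d [ 0.0002 -0.002   0.05  ] turn -0.002
```

View pics/s2.png

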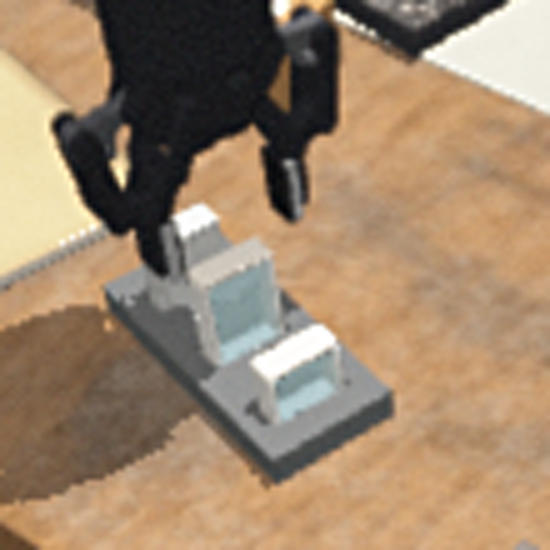

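The fingers straddle the tall cell: the tips are at crop (155,260) and (292,210), with the cell top at (232,262) between them. I'll descend and close.

```bash
echo '[[[0,-0.001,0.02],0,0.7],[[0,-0.001,0.035],0,0.7],[[0,-0.001,0.05],0,0.7],[[0,-0.001,0.05],0,0.7],[[0,-0.001,0.05],0,0.7]]' | python3 drive.py
echo '[[[0,0,0],0,0.5],[[0,0,0],0,0.4],[[0,0,0],0,0.3],[[0,0,0],0,0.3],[[0,0,0],0,0.3],[[0,0,0],0,0.3]]' | python3 drive.py 30
python3 -c "
from h import *
to(np.array([.4210,.1620]),.048,1.862)"
```

```text
t: 8.2
tcp_pos: [0.4213, 0.1624, 0.0482]
tool_rot: [0.597, 0.802, 0.001, 0.001]
force: [-0.3, 0.1, -0.4]
finger_gap: 0.695
gripper_force: 0.0
t: 8.8
tcp_pos: [0.4213, 0.1624, 0.0485]
tool_rot: [0.598, 0.802, 0.001, 0.001]
force: [-0.7, -0.5, 6.5]
finger_gap: 0.466
gripper_force: 30.3
tcp [0.4213 0.1624 0.0485] yaw 1.861 tilt [-0.     0.002 -1.   ] F [-0.7 -0.5  6.5] gap 0.466 | d [-0.0003 -0.0004  0.0005] turn -0.001
```

```bash
echo '[[[0,0,-0.01],0,0.3],[[0,0,-0.02],0,0.3],[[0,0,-0.04],0,0.3],[[0,0,-0.07],0,0.3],[[0,0,-0.1],0,0.3],[[0,0,-0.13],0,0.3],[[0,0,-0.15],0,0.3],[[0,0,-0.15],0,0.3],[[0,0,-0.15],0,0.3]]' | python3 drive.py
python3 - <<'E'
from meas import *
to(gw(0,0),.2,A)
s=snap("scene");cv2.imwrite("pics/s3.png",cv2.resize(s["pixels"][120:260,190:330,::-1],None,fx=4,fy=4,interpolation=2))
s=snap("top");show(s)
E
```

```text
t: 9.7
tcp_pos: [0.4204, 0.1623, 0.1978]
tool_rot: [0.597, 0.802, 0.0, 0.0]
force: [0.3, 0.6, -0.8]
finger_gap: 0.468
gripper_force: 30.5
tcp [0.4204 0.1623 0.1978] yaw 1.861 tilt [-0.     0.001 -1.   ] F [ 0.3  0.6 -0.8] gap 0.468 | d [-0.1656  0.2067 -0.0019] turn -0.01
heads
  n 445 px [322 123  26  29] rect [681.3  13.8] [34.5 45. ] 0.2898 z 0.0938 mean [680.2  12.6]
  n 455 px [268 149  26  29] rect [650.9 109.5] [38.2 43.5] 0.3023 z 0.0938 mean [649.3 112.5]
  n 335 px [382 180  30  24] rect [566.8 -74.1] [33.7 51.9] 1.599 z 0.0884 mean [562.7 -80.4]
plate
  n 124 px [244 104  13  18] rect [785.1 159.7] [23.6 31.2] 3.0104 z 0.0143 mean [783.4 160.8]
  n 2845 px [261 119 117  80] rect [673.   40.6] [ 71.7 215.4] 1.8679 z 0.0107 mean [669.1  36. ]
  n 199 px [364 183  37  32] rect [568.  -64.4] [20.  88.6] 2.1033 z 0.0136 mean [566.9 -54.4]
stand
  n 559 px [294 264  31  46] rect [438.3 105.3] [43.5 69.7] 0.2881 z 0.0175 mean [437.3  97.6]
tall
blank
short
  n 180 px [296 275  15  25] rect [436.3 111.3] [15.7 39.5] 0.2723 z 0.0475 mean [434.7 109.8]
```

View pics/s3.png

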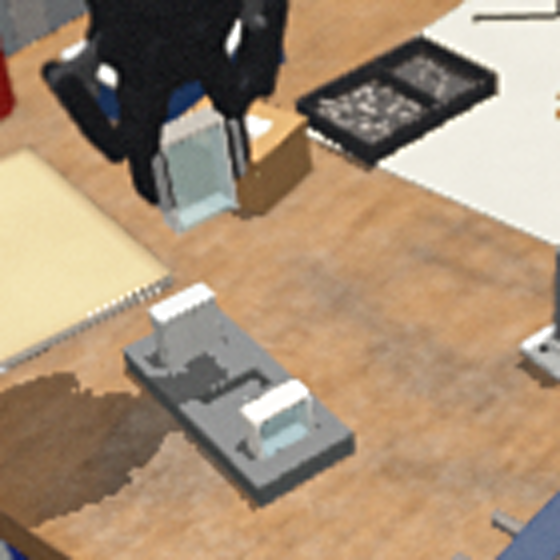

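The tall cell hangs upright between the fingers at crop (200,170), its pocket is empty, and the two other pieces are in place. Now I'll carry it over mid-gap.

Converted, -0.01 rad / 1.5708 = -0.0064.

```bash
echo '[[[-0.01,0.012,0],0,0.3],[[-0.03,0.037,0],0,0.3],[[-0.05,0.062,0],0,0.3],[[-0.07,0.087,0],0,0.3],[[-0.09,0.112,0],0,0.3],[[-0.11,0.137,0],0,0.3],[[-0.13,0.162,0],0,0.3],[[-0.15,0.187,0],0,0.3],[[-0.16,0.2,0],-0.0064,0.3],[[-0.1656,0.2067,0],-0.0064,0.3],[[-0.1656,0.2067,0],-0.0064,0.3],[[-0.1656,0.2067,0],-0.0064,0.3]]' | python3 drive.py
python3 - <<'E'
from meas import *
to(np.array([.6655,.0625]),.0845,A)
for n in ("scene","top"):
    s=snap(n); X=cloud(s)
    if n=="scene": cv2.imwrite("pics/s4.png",cv2.resize(s["pixels"][120:270,280:430,::-1],None,fx=4,fy=4,interpolation=2)); np.savez("s4.npz",**s)
E
```

```text
t: 11.0
tcp_pos: [0.665, 0.0628, 0.1963]
tool_rot: [0.594, 0.805, -0.001, -0.001]
force: [-0.4, -0.2, -1.1]
finger_gap: 0.465
gripper_force: 30.5
tcp [0.665  0.0628 0.1963] yaw 1.871 tilt [ 0.001 -0.003 -1.   ] F [-0.4 -0.2 -1.1] gap 0.465 | d [-0.0005  0.0007  0.1118] turn -0.0
```

View pics/s4.png

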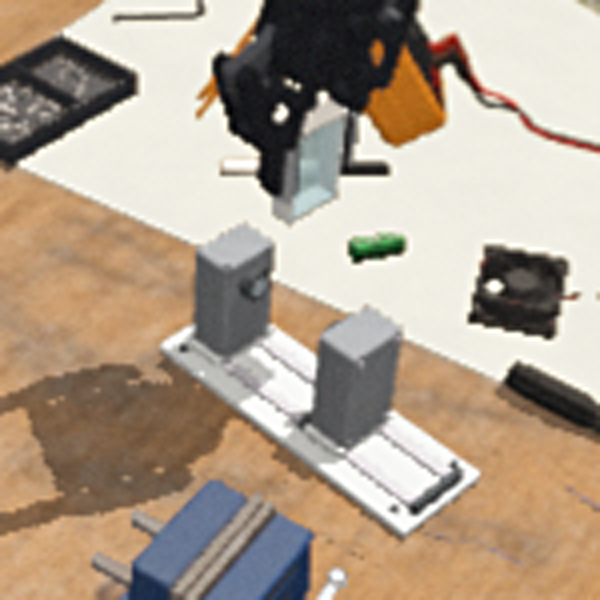

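The cell hangs above the gap at crop (315,165), with both heads below at (235,290) and (357,375). I'll check its height and offset from the depth data before lowering it.

Run:
```python
from h import *
s=dict(np.load("s4.npz")); X=cloud(s); d=X[...,:2]-np.array([.6655,.0625])
gx=d@[np.sin(A),-np.cos(A)]; gy=d@[np.cos(A),np.sin(A)]; z=X[...,2]
p=s["pixels"].astype(int); br=p.sum(2)>300
m=(abs(gx)<.03)&(abs(gy)<.02)&(z>.12)&(z<.23)&br
print(m.sum())
for lo in np.arange(.14,.23,.01):
    k=m&(z>=lo)&(z<lo+.01)
    if k.sum(): print(round(lo,3),k.sum(),"gx",gx[k].min().round(4),gx[k].max().round(4),"gy",np.percentile(gy[k],[0,20,50,80,100]).round(4))
print("z",np.sort(z[m])[[0,3,-4,-1]].round(4))
```

```text
371
0.15 18 gx -0.0207 0.0188 gy [-0.0073 -0.0067 -0.0062 -0.0037  0.0058]
0.16 61 gx -0.0214 0.0185 gy [-0.0079 -0.0065 -0.0058 -0.0033  0.008 ]
0.17 46 gx -0.0271 0.0188 gy [-0.0082 -0.0068 -0.0059 -0.0051  0.005 ]
0.18 53 gx -0.0278 0.0262 gy [-0.011  -0.0089 -0.0062 -0.0058 -0.0048]
0.19 52 gx -0.0271 0.0248 gy [-0.0106 -0.0078 -0.0064 -0.006  -0.0052]
0.2 51 gx -0.0276 0.027 gy [-0.0106 -0.0092 -0.0066 -0.006  -0.0046]
0.21 81 gx -0.0264 0.0255 gy [-0.0108 -0.0067 -0.0052  0.0005  0.0114]
0.22 9 gx -0.0284 0.0009 gy [-0.0114 -0.0051  0.0003  0.0093  0.0096]
z [0.1559 0.157  0.2263 0.229 ]
```

Underside at 0.156 gives the middle at 0.187, about 9.4 mm below the TCP as expected, and the cell is centred to within about 1 mm. Lowering it now.

```bash
echo '[[[0,0.001,0.015],0,0.3],[[0,0.001,0.03],0,0.3],[[0,0.001,0.045],0,0.3],[[0,0.001,0.055],0,0.3],[[0,0.001,0.065],0,0.3],[[0,0.001,0.075],0,0.3],[[0,0.001,0.085],0,0.3],[[0,0.001,0.095],0,0.3],[[0,0.001,0.105],0,0.3],[[0,0.001,0.112],0,0.3],[[0,0.001,0.112],0,0.3],[[0,0.001,0.112],0,0.3],[[0,0.001,0.112],0,0.3],[[0,0.001,0.112],0,0.3]]' | python3 drive.py
python3 - <<'E'
from h import *
to(np.array([.6655,.0625]),.0845,A)
s=snap("scene"); cv2.imwrite("pics/s5.png",cv2.resize(s["pixels"][130:250,300:420,::-1],None,fx=5,fy=5,interpolation=2))
X=cloud(s); d=X[...,:2]-np.array([.6655,.0625])
gx=d@[np.sin(A),-np.cos(A)]; gy=d@[np.cos(A),np.sin(A)]; z=X[...,2]
m=(abs(gx)<.03)&(abs(gy)<.02)&(z>.03)&(z<.12)&(s["pixels"].astype(int).sum(2)>300)
print(m.sum(),"gx",np.percentile(gx[m],[2,98]).round(4),"gy",np.percentile(gy[m],[5,50,95]).round(4),"z",np.percentile(z[m],[1,99]).round(4))
E
```

```text
t: 12.5
tcp_pos: [0.6674, 0.063, 0.0859]
tool_rot: [0.593, 0.805, 0.0, 0.001]
force: [0.3, -0.5, 0.0]
finger_gap: 0.464
gripper_force: 30.5
tcp [0.6674 0.063  0.0859] yaw 1.871 tilt [-0.     0.001 -1.   ] F [ 0.3 -0.5  0. ] gap 0.464 | d [ 0.0001 -0.002   0.0014] turn -0.0
284 gx [-0.0237  0.0265] gy [-0.0102 -0.0066  0.0029] z [0.0454 0.1107]
```

View pics/s5.png

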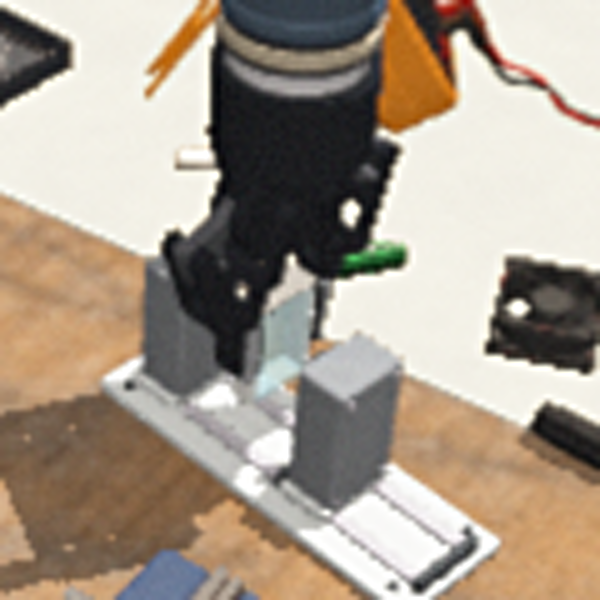

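The cell hangs freely in the gap at crop (285,340), clear of both barrels and the plate. I'll trim the 2 mm offset, let it settle and hand in.

```bash
echo '[[[0,-0.0015,0.001],0,0.3],[[0,-0.0015,0.001],0,0.3],[[0,-0.0015,0.001],0,0.3],[[0,-0.0015,0.001],0,0.3],[[0,-0.0015,0.001],0,0.3],[[0,-0.0015,0.001],0,0.3]]' | python3 drive.py
python3 -c "
from h import *
to(np.array([.6655,.0625]),.0845,A)
print(manip.sign_off())"
```

```text
t: 13.15
tcp_pos: [0.6656, 0.0626, 0.0843]
tool_rot: [0.594, 0.805, 0.0, 0.0]
force: [0.2, -1.0, 0.1]
finger_gap: 0.467
gripper_force: 30.5
tcp [0.6656 0.0626 0.0843] yaw 1.871 tilt [-0.  0. -1.] F [ 0.2 -1.   0.1] gap 0.467 | d [-0.     -0.0001 -0.0002] turn -0.0
the job is handed in; nothing more can be done
None
```

I slid the loose head home against its stop, and the tall cell is held still by its frosted faces, centred in the light path to within about 2 mm by my measurements; I handed the job in at 13 s, and it returned no verdict.

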